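# Roll the rolling pin to its parking strip

### The job

Clear the worktop for the next job: with your fingertips on top of the small wooden rolling pin, roll it across the worktop until it lies at rest lengthwise along the middle of the thin dark strip that marks its place, and let go. Push only on the top of the pin, in as many short strokes as you like; do not shove it from the side, grip it or lift it. Leave the mug, the pepper mill and the scoop where they stand.

Things in the scene. Friction and masses are not known exactly. Their poses are not given: they have to be found in the camera images.
- pin: Wooden rolling pin lying free, about 0.3 kg; sizes in mm. Barrel 150 long, 50 diameter; a handle (25 thick) at each end, clear of the worktop; 230 over all. Origin on its axis at mid-length, 25 above the worktop; x runs along the pin. A fingertip pressed on top (3-10 N) and moved across rolls it half as far as the tip moves, 20-30 mm a stroke; pushed off mid-length it turns. Let go at rest, it stays.
- strip: Thin dark rubber strip stuck flat on the worktop, 260 x 60 mm, under 1 mm thick (no step to roll over): the pin's place. Origin at its centre on the worktop; its x axis runs along its length (roughly away from the robot), y across it. The pin starts nearly parallel to it, 90 to 160 mm to its left or right.
- mug: Striped mug with a handle, 90 x 122 mm, 100 mm tall, standing to the left of the work. Origin at the centre of its underside. Bystander.
- mill: Wooden pepper mill, 58 mm thick and 170 mm tall, standing to the right of the work. Origin at the centre of its underside. Bystander.
- scoop: Coffee scoop, 44 x 138 x 22 mm, lying beyond the mill on the right. Origin at the centre of its underside. Bystander.

How it is judged:
On the way, in this order (a step that is already met when the one before it is completed fails the run):
1. the pin has begun to roll under the fingers (about a quarter turn) (angle between pin's own z axis and vertical above 1.2 rad), for 0.04 s.
2. the pin has rolled on to about half a turn (angle between pin's own z axis and vertical above 2.6 rad), for 0.04 s.
At the end, for the whole second after the job is handed in: The pin lies at rest on the strip: the middle of the pin within 15 mm of the strip's centre line (across) and within 45 mm of the strip's middle (along), parallel to the strip within 0.2 rad (11 degrees) (y of pin in the frame of strip between -0.015 and 0.015 m and x of pin in the frame of strip between -0.045 and 0.045 m and angle between the x axis of pin and the x axis of strip, either way round below 0.2 rad and height (world z) of pin between 0.02 and 0.03 m and linear speed of pin below 0.01 m/s and angular speed of pin below 0.3 rad/s); the robot touches nothing.
It fails at once if the pin is lifted or tipped up off the worktop (height (world z) of pin above 0.035 m).
It fails at once if the pin is pushed from the side or straddled low instead of from on top (fingers touch it while the fingertips are well below its top) (contact force between the fingers and pin above 1 N and height (world z) of the grasp point below 0.053 m).
It fails at once if the mug is disturbed (distance of mug from where it was at the start of the episode above 0.012 m).
It fails at once if the pepper mill is disturbed (distance of mill from where it was at the start of the episode above 0.012 m).
It fails at once if the scoop is disturbed (distance of scoop from where it was at the start of the episode above 0.012 m).
It also fails if it takes over 61 s, if anything falls off the work surface, if the arm or the gripper's body presses on something with over 40 N, if the wrist force passes 120 N, or if a joint passes its speed limit or range.

### The arm

A 6-joint arm with a two-finger parallel gripper is mounted at the origin on a cart in front of the work surface, level with it; the furniture and walls round the work are solid. World frame = base frame: x ahead of the robot, y to its left, z up, the work surface at z = 0. Lengths are in m, angles in rad, forces in N, time in s.
With the tool pointing down it reaches from about 0.4 to 0.925 m from the base axis. Payload 12.5 kg.
Tool frame: the origin (TCP) lies midway between the tips of the shut fingers; the grasp point (between the pads) lies 19 mm behind it; y points along the fingers, x is the direction in which the jaws open and shut, and the axes are right-handed (so a half turn about y gives the same grasp; the last joint's range is limited). The gripper opens to 95 mm and grips with 3 to 60 N. Pads are 20 mm wide; open, the fingers measure 119 mm over their backs; the gripper's body (75 mm by 180 mm) begins 59 mm behind the grasp point.
Start: joints at [-1.26, 0.491, 1.559, -0, 1.092, -0.106], TCP at [0.253, -0.572, 0.215] pointing down, gripper open.
Joint ranges: [-3.1, 3.1], [-0.84, 2.19], [0.05, 2.79], [-1.13, 4.28], [0.06, 2.93], [-2.69, 2.69]. Speed limits (rad/s): [2.22, 2.22, 2.79, 3.14, 3.14, 3.14].

### API

Orientations are given as a unit quaternion [x, y, z, w].
In Python, from bench import * gives the robot as it stands. The module is installed in compiled form; this text tells all that it offers.
- The arm moves only by the tool arm_command, never from a script. Its argument "increments" is a list of rows, each a list of 7 numbers: the closure, from 0 (fully open) to 1 (shut), then the shift along the tool's x, y, z in cm, then the turn, a rotation vector about the tool's x, y, z in degrees. A call has exactly 8 rows; each row is the pose to reach, as a shift and turn from the pose commanded when the call began, along the tool's axes at that moment; what a row does not reach only later rows make up. A row lasts 1/10 s, in which the tool goes at most 50 mm and 8.59 degrees, less where a joint would pass 70% of its speed; a pose out of reach is approached as far as the arm can. A call with a gripper value outside its range is refused whole. The fingers move at their own pace and stop on an object; "force" is the grip in N (left out, the last holds). Time passes only in rows, so rows that repeat a pose let the fingers close, or fill a call up. It gives the time, the measured TCP pose, the force and the opening at its end, in the units of the state.
- get_obs(): the state, without advancing time (a new reading comes with each control period).
- snapshot(name): name is "scene" or "top" or "wrist"; returns (picture, depth): 480x640x3 uint8, red, green, blue; 480x640 float32, m along the optical axis (not along the pixel's ray), 0 where there is no reading.
- camera_info(name): a dict with "fx", "fy", "cx", "cy" (pixels), "eye" and "rotation" of the camera in the world. Camera axes: x right, y down, z forward; pixel columns grow to the right and rows downward; lengths in m; the calibration is good to about 2 mm. A picture is of the moment at which its call begins: read the wrist's pose just before it. camera_info takes no time and is no camera call; for the wrist camera it gives the pose at the moment of the call.
- close_job(): hands the job in, once; it reports no verdict.
Trained networks look in the newest picture that a camera, given by its name, has taken for a name from the list of things; names that differ only in an ending like _2 or _b are one class to them, and where a whole thing is asked for, a point or a joint stands for the part that bears it (a point fixed in the world has none). Each returns a list of dicts, best first, with "score" (0 to 1); they miss things now and then, are a little off and sometimes report something else, mostly with a low value. They report only what shows in the picture. A call takes as long as a camera call.
- spot_in(target, camera): "centre" ([column, row] in pixels, amid what is visible of it).
- landmark_of(target, camera): "centre" ([column, row] in pixels: a listed point, or the origin of a listed thing).
The state is a dict: "clock": time; "joints": joint angles; "qd": joint speeds; "joint_torque": joint torques, N m; "eef_pos": TCP position; "tcp_rot": TCP orientation; "ft_force": force on the tool from outside, world axes, zero at the start; "ft_torque": the same for the moment, N m; "gripper_width": finger opening in m.
Only numpy, scipy, OpenCV 4.12 (cv2) and the standard library are available. Lean on these libraries where they do the work, as an engineer would, in place of code of your own. Each camera call takes 0.05 s, during which the arm holds its last target.

## Working session

There is one attempt and no reset: what is moved stays moved. The work goes in short steps, Python scripts to look and compute and a tool call to move; the robot and the scene stay as the last step left them, time stands still between calls to the robot, and variables do not carry over. Pictures are saved under pics/ and viewed, and the job is handed in when it is done.

Besides the shell and the picture viewer there is one more tool, called after "Request:" as name([rows], argument=value, ...), one row to a line, values as JSON. arm_command: Moves the arm, as the interface text tells. Its arguments: {"type":"object","properties":{"increments":{"type":"array"},"force":{"type":"number"}},"required":["increments"]}

```bash
mkdir -p pics; cat > h.py <<'E'
from bench import *
import numpy as np, cv2
def snap(n,f):
    p,d=snapshot(n); cv2.imwrite('pics/'+f,p[:,:,::-1]); return p,d
def world(ci,u,v,z=None,d=None):
    r=np.array([(u-ci['cx'])/ci['fx'],(v-ci['cy'])/ci['fy'],1.0]); R=np.array(ci['rotation']); e=np.array(ci['eye'])
    if R.shape!=(3,3):
        from scipy.spatial.transform import Rotation as Q; R=Q.from_quat(R).as_matrix()
    w=R@r
    if d is None: d=(z-e[2])/w[2]
    return e+d*w
E
python3 - <<'E'
from h import *
o=get_obs(); print(o)
p,d=snap('top','t0.png'); ci=camera_info('top'); print(ci)
for t in ['pin','strip','mug','mill','scoop']:
    for r in landmark_of(t,'top')[:2]:
        u,v=r['centre']; print(t,r, world(ci,u,v,z=0.025 if t=='pin' else 0), d[int(v),int(u)])
snap('scene','s0.png')
E
```

```text
{'clock': 0.0, 'joints': array([-1.25962257e+00,  4.91542768e-01,  1.55947536e+00, -2.13825540e-05,
        1.09167703e+00, -1.05602562e-01]), 'qd': array([ 0.00026904,  0.00167762, -0.00036194,  0.00202107,  0.00101149,
        0.00024115]), 'joint_torque': array([ 3.04905610e-03, -6.12648225e+01, -2.58179837e+01,  6.93524955e-02,
        4.82367596e-02, -1.13574099e-04]), 'eef_pos': array([ 0.25294639, -0.57125192,  0.21406326]), 'tcp_rot': array([-0.59238555,  0.38604492, -0.38543156,  0.59286692]), 'ft_force': array([-0.38620852, -0.0470446 , -0.01535223]), 'ft_torque': array([-0.00106389,  0.0931582 ,  0.03049147]), 'gripper_width': 0.09532524209479892}
{'fx': 589.7887779964353, 'fy': 589.7887779964353, 'cx': 320.00970976622705, 'cy': 251.01336618031118, 'eye': array([ 0.37421088, -0.08900723,  1.52726329]), 'rotation': array([-0.69889158,  0.71411196, -0.02538167,  0.03082921])}
pin {'centre': [319.1, 249.3], 'score': 0.92} [ 0.49847954 -0.07646458  0.025     ] 1.4889624
mug {'centre': [141.9, 248.7], 'score': 0.76} [0.51222988 0.38529292 0.        ] 1.4396493
mill {'centre': [437.7, 251.2], 'score': 0.82} [ 0.48886665 -0.38365726  0.        ] 1.3960607
scoop {'centre': [490.6, 251.2], 'score': 0.95} [ 0.48587251 -0.5204749   0.        ] 1.5137702
```

View pics/t0.png

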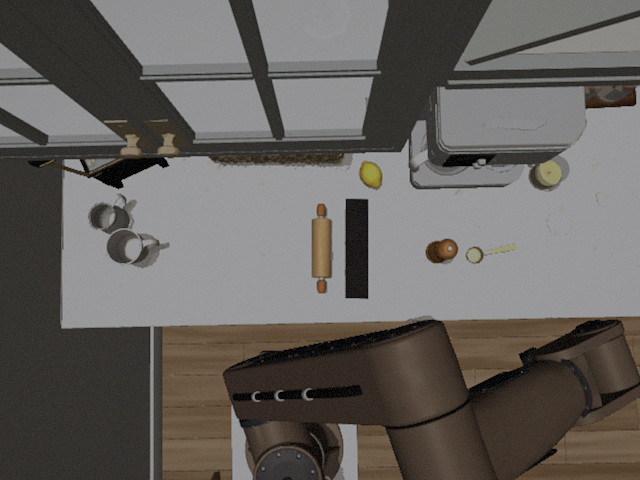

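View pics/s0.png

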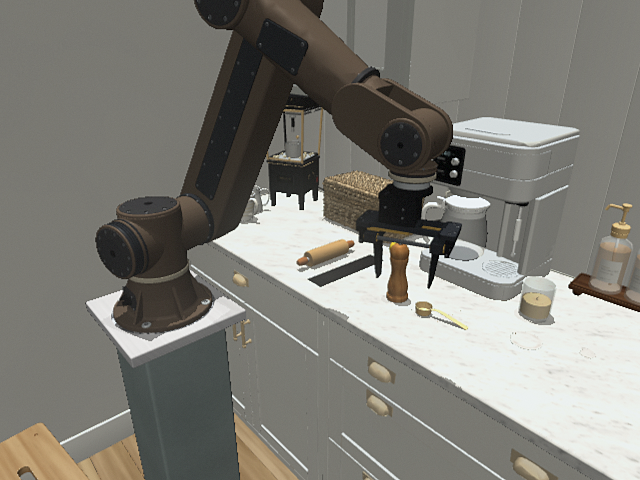

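The top view shows the pin at about (321,249) and the strip to its right at (357,248). The mill stands at (440,251), the scoop at (490,251) and the mug at (125,247). I'll segment the pin and strip next.

```bash
cat >> h.py <<'E'
def meas(p,ci):
    """pin and strip from the top picture: world centre and long-axis direction"""
    out={}
    roi=np.zeros(p.shape[:2],bool); roi[192:312,285:400]=1
    hsv=cv2.cvtColor(p,cv2.COLOR_RGB2HSV)
    ms={'pin':(hsv[...,1]>80)&(hsv[...,2]>80)&roi,'strip':(p.max(2)<60)&roi}
    for k,m in ms.items():
        n,l,s,c=cv2.connectedComponentsWithStats(m.astype(np.uint8))
        if n<2: continue
        i=1+np.argmax(s[1:,4]); pts=np.argwhere(l==i)[:,::-1].astype(np.float32)
        z=0.025 if k=='pin' else 0.0
        w=np.array([world(ci,u,v,z=z)[:2] for u,v in pts]).astype(np.float32)
        (cx,cy),(a,b),_=cv2.minAreaRect(w*1000)
        mu=w.mean(0); _,_,V=np.linalg.svd(w-mu,full_matrices=False); t=V[0]*np.sign(V[0][0])
        out[k]=(np.array([cx,cy])/1000,np.degrees(np.arctan2(t[1],t[0])))
        print(k,'c',out[k][0].round(4),'mean',mu.round(4),'size',round(a),round(b),'ang',out[k][1].round(2),len(pts))
    return out
E
python3 - <<'E'
from h import *
p,d=snapshot('top'); ci=camera_info('top'); m=meas(p,ci)
for u,v in [(321,249),(321,230),(321,270),(357,248),(321,211)]: print(u,v,world(ci,u,v,d=float(d[v,u])).round(4))
big=cv2.resize(p[190:315,280:500,::-1],None,fx=3.6,fy=3.6,interpolation=cv2.INTER_NEAREST); cv2.imwrite('pics/z0.png',big)
# tall things over the counter (cabinet heights)
for u,v in [(320,140),(200,120),(320,60),(125,247),(445,248),(371,175)]: print('h',u,v,world(ci,u,v,d=float(d[v,u])).round(3))
E
```

```text
pin c [ 0.5046 -0.0814] mean [ 0.5042 -0.081 ] size 46 149 ang -1.72 1086
strip c [ 0.5026 -0.1723] mean [ 0.5017 -0.1734] size 57 256 ang -1.44 2173
321 249 [ 0.4973 -0.0814  0.0468]
321 230 [ 0.3742 -0.089   1.5273]
321 270 [ 0.4443 -0.0803  0.0486]
357 248 [ 0.502  -0.1749 -0.0028]
321 211 [ 0.5954 -0.0835  0.0362]
h 320 140 [ 0.638 -0.086  0.558]
h 200 120 [0.695 0.127 0.5  ]
h 320 60 [ 0.798 -0.089  0.503]
h 125 247 [0.517 0.427 0.006]
h 445 248 [ 0.484 -0.37   0.16 ]
h 371 175 [ 0.682 -0.212  0.055]
```

View pics/z0.png

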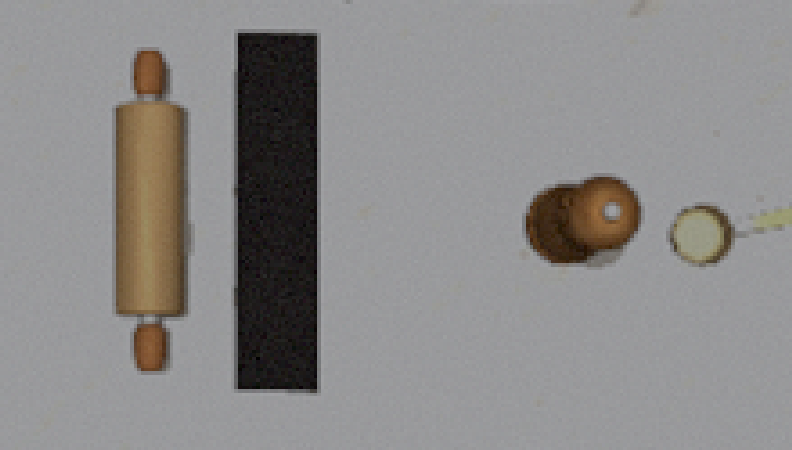

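```bash
cat >> h.py <<'E'
from scipy.spatial.transform import Rotation as Q
def inc(pos,ang,o=None):
    """tool shift cm and rotvec deg to world pos with tool y down, tool x along +-angle(deg) in plane"""
    o=o or get_obs(); R=Q.from_quat(o['tcp_rot']); best=None
    for s in (0,180):
        a=np.radians(ang+s); x=np.array([np.cos(a),np.sin(a),0]); y=np.array([0,0,-1.]); T=np.stack([x,y,np.cross(x,y)],1)
        rv=np.degrees((R.inv()*Q.from_matrix(T)).as_rotvec())
        print('opt',s,'shift cm',(R.inv().apply(np.array(pos)-o['eef_pos'])*100).round(2),'turn',rv.round(2))
    print('tool axes\n',R.as_matrix().round(3))
E
python3 - <<'E'
from h import *
inc([0.504,-0.071,0.28],-1.7)
E
```

```text
opt 0 shift cm [-35.6   -6.54  43.21] turn [-0.000e+00 -6.442e+01 -1.000e-02]
opt 180 shift cm [-35.6   -6.54  43.21] turn [ 1.0000e-02  1.1558e+02 -0.0000e+00]
tool axes
 [[ 0.405 -0.     0.914]
 [-0.914  0.     0.405]
 [-0.    -1.    -0.   ]]
```

Request:
arm_command([
  [0,0,-3,0,0,0,0],
  [0,-2,-6,2.5,0,-6,0],
  [0,-5.5,-6.5,6.5,0,-12,0],
  [0,-9,-6.5,10.5,0,-18,0],
  [0,-12.5,-6.5,15,0,-24,0],
  [0,-16,-6.5,19,0,-30,0],
  [0,-19.5,-6.5,23,0,-36,0],
  [0,-23,-6.5,27,0,-42,0],
])

```text
clock: 1.2
eef_pos: [0.3976, -0.2708, 0.2798]
tcp_rot: [0.692, -0.146, 0.147, -0.692]
ft_force: [-0.1, 0.4, -0.0]
gripper_width: 0.0947
```

```bash
python3 - <<'E'
from h import *
o=get_obs(); print(o['eef_pos'],o['joints'].round(3))
inc([0.5045,-0.070,0.28],-1.7)
E
```

```text
[ 0.39755863 -0.27080584  0.27984729] [-0.735  0.215  1.807  0.     1.118 -0.318]
opt 0 shift cm [ 1.650e+00 -2.000e-02  2.269e+01] turn [ 2.000e-02 -2.219e+01  3.000e-02]
opt 180 shift cm [ 1.650e+00 -2.000e-02  2.269e+01] turn [-4.0000e-02  1.5781e+02  2.0000e-02]
tool axes
 [[ 0.914  0.     0.405]
 [-0.405 -0.     0.914]
 [ 0.001 -1.    -0.   ]]
```

Request:
arm_command([
  [0,0.2,0,3,0,-3,0],
  [0,0.5,0,7,0,-8,0],
  [0,0.8,0,11,0,-13,0],
  [0,1.1,0,15,0,-17,0],
  [0,1.4,0,19,0,-20,0],
  [0,1.65,0,22.7,0,-22.2,0],
  [0,1.65,0,22.7,0,-22.2,0],
  [0,1.65,0,22.7,0,-22.2,0],
])

```text
clock: 2.0
eef_pos: [0.505, -0.0717, 0.2795]
tcp_rot: [0.707, -0.011, 0.011, -0.707]
ft_force: [-0.5, 0.4, -0.7]
gripper_width: 0.0952
```

```bash
python3 - <<'E'
from h import *
o=get_obs(); print(o['eef_pos'],o['joints'].round(3),o['ft_force'])
inc([0.5045,-0.070,0.07],-1.7)
snap('wrist','w1.png'); snap('scene','s1.png')
E
```

```text
[ 0.50497214 -0.07170905  0.27951996] [-0.27   0.261  1.745 -0.     1.136 -0.238] [-0.5291513   0.37263291 -0.73039534]
opt 0 shift cm [-0.05 20.95  0.17] turn [ 0.01 -0.13 -0.01]
opt 180 shift cm [-0.05 20.95  0.17] turn [2.0000e-02 1.7987e+02 2.0000e-02]
tool axes
 [[ 0.999 -0.     0.032]
 [-0.032 -0.     0.999]
 [-0.    -1.    -0.   ]]
```

View pics/w1.png

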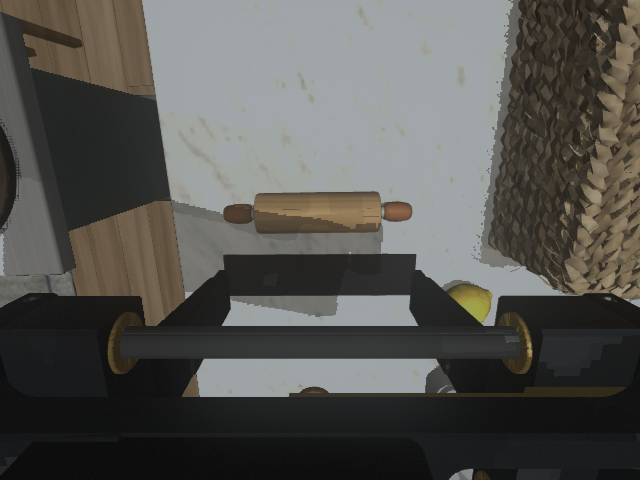

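View pics/s1.png

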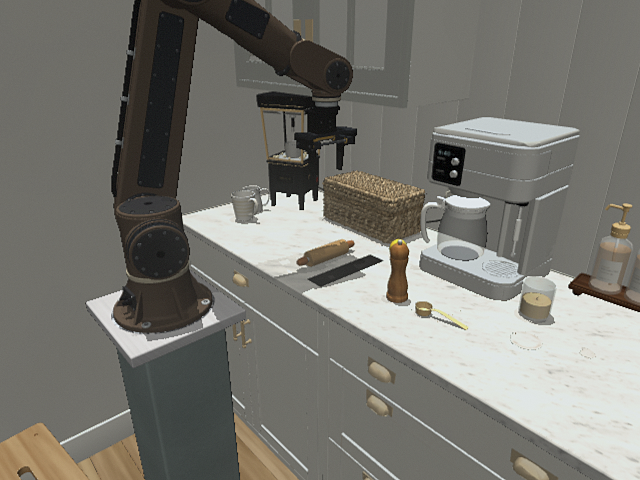

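Request:
arm_command([
  [0.2,0,4,0,0,0,0],
  [0.2,0,8,0,0,0,0],
  [0.2,0,12,0.1,0,0,0],
  [0.2,0,16,0.1,0,0,0],
  [0.2,0,19,0.1,0,0,0],
  [0.2,0,21,0.1,0,0,0],
  [0.2,0,22,0.1,0,0,0],
  [0.2,0,22,0.1,0,0,0],
])

```text
clock: 2.9
eef_pos: [0.5045, -0.072, 0.0589]
tcp_rot: [-0.707, 0.013, -0.012, 0.707]
ft_force: [0.5, -0.3, 1.1]
gripper_width: 0.0761
```

```bash
python3 - <<'E'
from h import *
o=get_obs(); print(o['eef_pos'],o['ft_force'],o['gripper_width'])
snap('wrist','w2.png'); p,d=snap('top','t2.png'); meas(p,camera_info('top'))
E
```

```text
[ 0.50448172 -0.07199521  0.05893239] [ 0.50704792 -0.31655351  1.05128594] 0.07612050968358984
pin c [ 0.4853 -0.1172] mean [ 0.4855 -0.1173] size 11 2 ang 10.38 5
strip c [ 0.4769 -0.0535] mean [ 0.4508 -0.0475] size 143 276 ang 4.43 4030
```

View pics/w2.png

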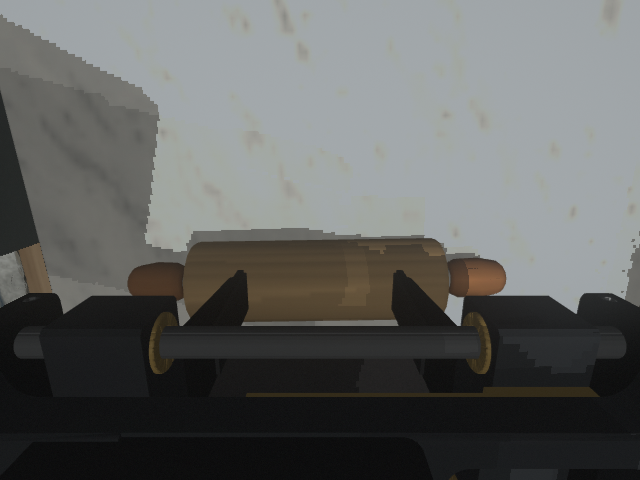

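View pics/t2.png

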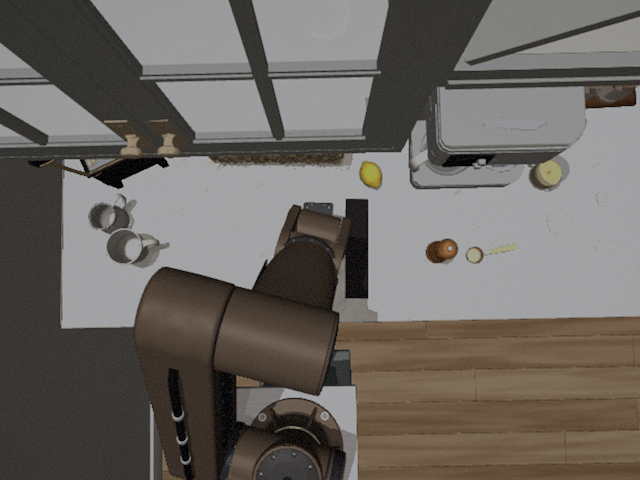

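Request:
arm_command([
  [0.2,0,0.3,0,0,0,0],
  [0.2,0,0.5,0,0,0,0],
  [0.2,0,0.6,0,0,0,0],
  [0.2,0,0.7,0,0,0,0],
  [0.2,0,0.7,0,0,0,0],
  [0.2,0,0.7,0,0,0,0],
  [0.2,0,0.7,0,0,0,0],
  [0.2,0,0.7,0,0,0,0],
])

```text
clock: 3.8
eef_pos: [0.505, -0.0713, 0.0527]
tcp_rot: [0.707, -0.012, 0.012, -0.707]
ft_force: [-0.1, -0.4, -0.0]
gripper_width: 0.0763
```

Request:
arm_command([
  [0.2,0,0.1,0,0,0,0],
  [0.2,0,0.2,0,0,0,0],
  [0.2,0,0.3,0,0,0,0],
  [0.2,0,0.3,0,0,0,0],
  [0.2,0,0.3,0,0,0,0],
  [0.2,0,0.3,0,0,0,0],
  [0.2,0,0.3,0,0,0,0],
  [0.2,0,0.3,0,0,0,0],
])

```text
clock: 4.6
eef_pos: [0.5051, -0.0713, 0.0501]
tcp_rot: [0.707, -0.012, 0.012, -0.707]
ft_force: [-2.1, -0.9, 8.2]
gripper_width: 0.0765
```

Request:
arm_command([
  [0.2,0,0,-0.2,0,0,0],
  [0.2,0,0,-0.6,0,0,0],
  [0.2,0,0,-1.0,0,0,0],
  [0.2,0,0,-1.4,0,0,0],
  [0.2,0,0,-1.8,0,0,0],
  [0.2,0,0,-2.2,0,0,0],
  [0.2,0,0,-2.4,0,0,0],
  [0.2,0,0,-2.4,0,0,0],
])

```text
clock: 5.4
eef_pos: [0.5045, -0.0957, 0.0501]
tcp_rot: [0.707, -0.012, 0.012, -0.707]
ft_force: [-1.4, -0.6, 7.5]
gripper_width: 0.076
```

```bash
python3 - <<'E'
from h import *
o=get_obs(); print(o['eef_pos'],o['ft_force'],o['gripper_width'])
snap('wrist','w3.png')
E
```

```text
[ 0.50454192 -0.09565734  0.0501083 ] [-1.35831848 -0.55275193  7.5042881 ] 0.0760407870197992
```

View pics/w3.png

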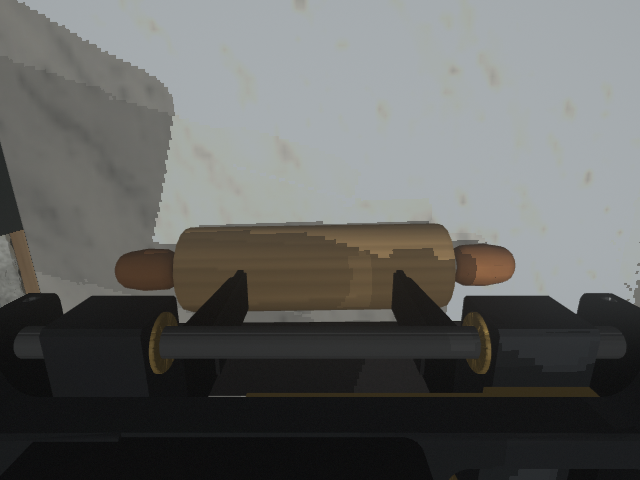

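Request:
arm_command([
  [0.2,0,0,-0.2,0,0,0],
  [0.2,0,0,-0.6,0,0,0],
  [0.2,0,0,-1.0,0,0,0],
  [0.2,0,0,-1.4,0,0,0],
  [0.2,0,0,-1.5,0,0,0],
  [0.2,0,0,-1.5,0,0,0],
  [0.2,0,0,-1.5,0,0,0],
  [0.2,0,0,-1.5,0,0,0],
])

```text
clock: 6.25
eef_pos: [0.5042, -0.1105, 0.05]
tcp_rot: [0.707, -0.011, 0.012, -0.707]
ft_force: [0.7, -0.2, 4.8]
gripper_width: 0.076
```

Request:
arm_command([
  [0.2,0,-0.5,0,0,0,0],
  [0.2,0,-2,0,0,0,0],
  [0.2,0,-4,0,0,0,0],
  [0.2,0,-4,2,0,0,0],
  [0.2,0,-4,2,0,0,0],
  [0.2,0,-4,2,0,0,0],
  [0.2,0,-4,2,0,0,0],
  [0.2,0,-4,2,0,0,0],
])

```text
clock: 7.05
eef_pos: [0.5042, -0.0907, 0.0893]
tcp_rot: [-0.707, 0.012, -0.012, 0.707]
ft_force: [0.4, 0.5, 0.2]
gripper_width: 0.076
```

```bash
cat >> h.py <<'E'
def wpin(f):
    o=get_obs(); ci=camera_info('wrist'); p,d=snap('wrist',f)
    hsv=cv2.cvtColor(p,cv2.COLOR_RGB2HSV)
    m=((hsv[...,1]>105)&(hsv[...,0]<12)&(hsv[...,2]>50)); m[:120]=0
    m=cv2.morphologyEx(m.astype(np.uint8),cv2.MORPH_OPEN,np.ones((3,3)))
    n,l,s,c=cv2.connectedComponentsWithStats(m)
    print('tcp',o['eef_pos'].round(4),'F',o['ft_force'].round(1))
    for i in range(1,n):
        if s[i,4]>150: print('blob',c[i].round(1),s[i],world(ci,*c[i],z=0.025).round(4))
    b=cv2.bilateralFilter(p,5,30,5)
    wd=((hsv[...,1]>70)&(hsv[...,0]<25)&(hsv[...,2]>50)).astype(np.uint8); cv2.imwrite('pics/m_'+f,wd*255)
E
python3 - <<'E'
from h import *
wpin('w4.png')
E
```

```text
tcp [ 0.5042 -0.0907  0.0893] F [0.4 0.5 0.2]
```

View pics/w4.png

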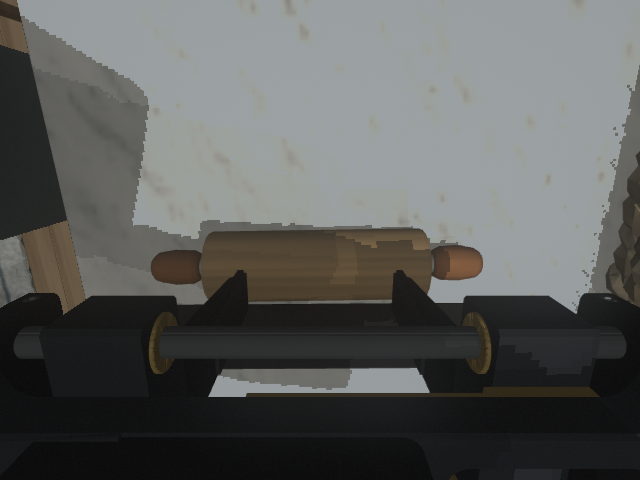

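The pin's handles show at (178,267) and (457,263), with the strip just below it in the picture. The pin is still about square to the jaws.

```bash
python3 - <<'E'
from h import *
ci=camera_info('wrist'); p=cv2.imread('pics/w4.png')[:,:,::-1].copy()
a=world(ci,178,267,z=.025);b=world(ci,457,263,z=.025);print(a.round(4),b.round(4),(a+b)/2,np.degrees(np.arctan2(*(b-a)[1::-1])))
print(p[267,178],p[263,457],p[263,300],p[150,300],cv2.cvtColor(p,cv2.COLOR_RGB2HSV)[[267,263,263,150],[178,457,300,300]])
E
```

```text
[ 0.405  -0.0973  0.025 ] [ 0.6027 -0.1015  0.025 ] [ 0.50381806 -0.09939641  0.025     ] -1.193595462120895
[74 55 41] [129  92  64] [86 72 53] [156 161 157] [[ 13 114  74]
 [ 13 128 129]
 [ 17  98  86]
 [ 66   8 161]]
```

Request:
arm_command([
  [0.2,0,2,0,0,0,0],
  [0.2,0,3.4,0,0,0,0],
  [0.2,0,3.8,0,0,0,0],
  [0.2,0,4.0,0,0,0,0],
  [0.2,0,4.0,0,0,0,0],
  [0.2,0,4.0,-0.2,0,0,0],
  [0.2,0,4.0,-0.6,0,0,0],
  [0.2,0,4.0,-1.0,0,0,0],
])

```text
clock: 7.9
eef_pos: [0.5038, -0.1005, 0.0501]
tcp_rot: [0.707, -0.012, 0.012, -0.707]
ft_force: [-3.8, -0.1, 6.1]
gripper_width: 0.076
```

Request:
arm_command([
  [0.2,0,0,-0.5,0,0,0],
  [0.2,0,0,-1.0,0,0,0],
  [0.2,0,0,-1.5,0,0,0],
  [0.2,0,0,-2.0,0,0,0],
  [0.2,0,0,-2.5,0,0,0],
  [0.2,0,0,-3.0,0,0,0],
  [0.2,0,0,-3.0,0,0,0],
  [0.2,0,0,-3.0,0,0,0],
])

```text
clock: 8.7
eef_pos: [0.5032, -0.1306, 0.05]
tcp_rot: [0.707, -0.012, 0.012, -0.707]
ft_force: [-1.5, 0.8, 7.7]
gripper_width: 0.0768
```

Request:
arm_command([
  [0.2,0,-0.5,0,0,0,0],
  [0.2,0,-2,0,0,0,0],
  [0.2,0,-4,0,0,0,0],
  [0.2,0,-4,2,0,0,0],
  [0.2,0,-4,2,0,0,0],
  [0.2,0,-4,2,0,0,0],
  [0.2,0,-4,2,0,0,0],
  [0.2,0,-4,2,0,0,0],
])

```text
clock: 9.5
eef_pos: [0.5036, -0.1106, 0.0894]
tcp_rot: [-0.707, 0.012, -0.012, 0.707]
ft_force: [0.2, 0.1, -0.4]
gripper_width: 0.0764
```

```bash
sed -i 's/>105)&(hsv\[...,0\]<12)/>104)\&(hsv[...,0]<16)/' h.py; python3 - <<'E'
from h import *
wpin('w5.png')
E
```

```text
tcp [ 0.5036 -0.1106  0.0894] F [ 0.2  0.1 -0.4]
blob [458.8 264.8] [ 436  250   47   30 1138] [ 0.6034 -0.1229  0.025 ]
blob [175.2 270.9] [ 152  258   47   26 1015] [ 0.4019 -0.1202  0.025 ]
```

View pics/w5.png

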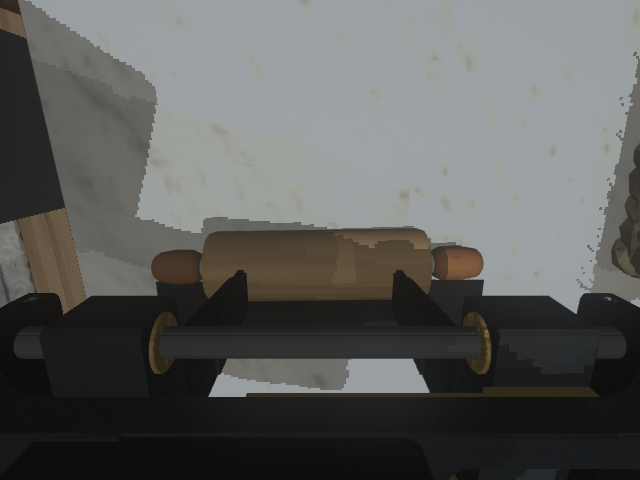

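The pin is at y≈-0.1205 and still parallel, at the strip's left edge. Two more strokes like this.

Request:
arm_command([
  [0.2,0,2,0,0,0,0],
  [0.2,0,3.4,0,0,0,0],
  [0.2,0,3.8,0,0,0,0],
  [0.2,0,4.0,0,0,0,0],
  [0.2,0,4.0,0,0,0,0],
  [0.2,0,4.0,-0.2,0,0,0],
  [0.2,0,4.0,-0.6,0,0,0],
  [0.2,0,4.0,-1.0,0,0,0],
])

```text
clock: 10.35
eef_pos: [0.5032, -0.1206, 0.0501]
tcp_rot: [0.707, -0.012, 0.012, -0.707]
ft_force: [-3.3, 0.4, 6.4]
gripper_width: 0.0763
```

Request:
arm_command([
  [0.2,0,0,-0.5,0,0,0],
  [0.2,0,0,-1.0,0,0,0],
  [0.2,0,0,-1.5,0,0,0],
  [0.2,0,0,-2.0,0,0,0],
  [0.2,0,0,-2.5,0,0,0],
  [0.2,0,0,-3.0,0,0,0],
  [0.2,0,0,-3.0,0,0,0],
  [0.2,0,0,-3.0,0,0,0],
])

```text
clock: 11.15
eef_pos: [0.5026, -0.1506, 0.05]
tcp_rot: [0.707, -0.012, 0.012, -0.707]
ft_force: [-0.9, 0.1, 7.3]
gripper_width: 0.076
```

Request:
arm_command([
  [0.2,0,-0.5,0,0,0,0],
  [0.2,0,-2,0,0,0,0],
  [0.2,0,-4,0,0,0,0],
  [0.2,0,-4,2,0,0,0],
  [0.2,0,-4,2,0,0,0],
  [0.2,0,-4,2,0,0,0],
  [0.2,0,-4,2,0,0,0],
  [0.2,0,-4,2,0,0,0],
])

```text
clock: 11.95
eef_pos: [0.503, -0.1306, 0.0894]
tcp_rot: [-0.707, 0.012, -0.012, 0.707]
ft_force: [1.0, -0.1, -0.3]
gripper_width: 0.0759
```

```bash
python3 - <<'E'
from h import *
wpin('w6.png')
E
```

```text
tcp [ 0.503  -0.1306  0.0894] F [ 1.  -0.1 -0.3]
blob [459.6 265.3] [ 437  250   46   30 1124] [ 0.6033 -0.1432  0.025 ]
blob [176.2 271. ] [ 153  259   47   25 1020] [ 0.402  -0.1403  0.025 ]
```

View pics/w6.png

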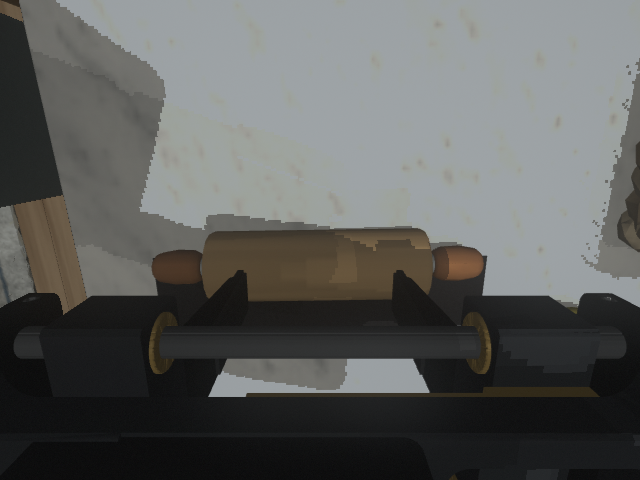

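The pin is at y≈-0.141 and is now over the strip's left side. One more full stroke.

Request:
arm_command([
  [0.2,0,2,0,0,0,0],
  [0.2,0,3.4,0,0,0,0],
  [0.2,0,3.8,0,0,0,0],
  [0.2,0,4.0,0,0,0,0],
  [0.2,0,4.0,0,0,0,0],
  [0.2,0,4.0,-0.2,0,0,0],
  [0.2,0,4.0,-0.6,0,0,0],
  [0.2,0,4.0,-1.0,0,0,0],
])

```text
clock: 12.8
eef_pos: [0.5026, -0.1406, 0.0501]
tcp_rot: [0.707, -0.012, 0.012, -0.707]
ft_force: [-3.4, -0.3, 7.1]
gripper_width: 0.0755
```

Request:
arm_command([
  [0.2,0,0,-0.5,0,0,0],
  [0.2,0,0,-1.0,0,0,0],
  [0.2,0,0,-1.5,0,0,0],
  [0.2,0,0,-2.0,0,0,0],
  [0.2,0,0,-2.5,0,0,0],
  [0.2,0,0,-3.0,0,0,0],
  [0.2,0,0,-3.0,0,0,0],
  [0.2,0,0,-3.0,0,0,0],
])

```text
clock: 13.6
eef_pos: [0.5019, -0.1706, 0.05]
tcp_rot: [0.707, -0.012, 0.012, -0.707]
ft_force: [-1.5, 0.7, 7.2]
gripper_width: 0.0761
```

Request:
arm_command([
  [0.2,0,-0.5,0,0,0,0],
  [0.2,0,-2,0,0,0,0],
  [0.2,0,-4,0,0,0,0],
  [0.2,0,-4,2,0,0,0],
  [0.2,0,-4,2,0,0,0],
  [0.2,0,-4,2,0,0,0],
  [0.2,0,-4,2,0,0,0],
  [0.2,0,-4,2,0,0,0],
])

```text
clock: 14.4
eef_pos: [0.5023, -0.1506, 0.0894]
tcp_rot: [-0.707, 0.012, -0.012, 0.707]
ft_force: [0.3, 0.7, -0.6]
gripper_width: 0.0763
```

```bash
python3 - <<'E'
from h import *
wpin('w7.png')
E
```

```text
tcp [ 0.5023 -0.1506  0.0894] F [ 0.3  0.7 -0.6]
blob [459.2 264.8] [ 436  249   48   31 1221] [ 0.6023 -0.1628  0.025 ]
blob [176.3 270.2] [ 153  256   48   28 1116] [ 0.4014 -0.1597  0.025 ]
```

View pics/w7.png

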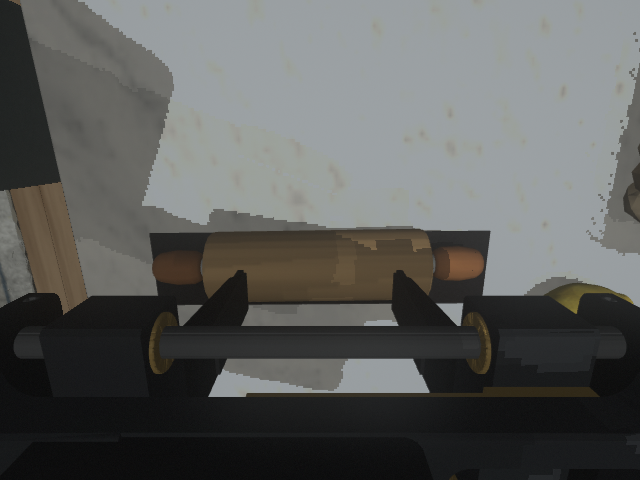

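Pin at y≈-0.161. It needs about 12 mm more, so a 24 mm tip stroke.

Request:
arm_command([
  [0.2,0,2,0,0,0,0],
  [0.2,0,3.4,0,0,0,0],
  [0.2,0,3.8,0,0,0,0],
  [0.2,0,4.0,0,0,0,0],
  [0.2,0,4.0,0,0,0,0],
  [0.2,0,4.0,-0.2,0,0,0],
  [0.2,0,4.0,-0.6,0,0,0],
  [0.2,0,4.0,-1.0,0,0,0],
])

```text
clock: 15.25
eef_pos: [0.5019, -0.1606, 0.0502]
tcp_rot: [0.707, -0.012, 0.012, -0.707]
ft_force: [-4.2, 0.3, 6.2]
gripper_width: 0.0762
```

Request:
arm_command([
  [0.2,0,0,-0.4,0,0,0],
  [0.2,0,0,-0.8,0,0,0],
  [0.2,0,0,-1.2,0,0,0],
  [0.2,0,0,-1.4,0,0,0],
  [0.2,0,0,-1.4,0,0,0],
  [0.2,0,0,-1.4,0,0,0],
  [0.2,0,0,-1.4,0,0,0],
  [0.2,0,0,-1.4,0,0,0],
])

```text
clock: 16.05
eef_pos: [0.5016, -0.1746, 0.0502]
tcp_rot: [0.707, -0.012, 0.012, -0.707]
ft_force: [-3.2, 0.3, 5.5]
gripper_width: 0.0758
```

Request:
arm_command([
  [0.2,0,-0.5,0,0,0,0],
  [0.2,0,-2,0,0,0,0],
  [0.2,0,-4,0,0,0,0],
  [0.2,0,-8,0,0,0,0],
  [0.2,0,-12,3,0,0,0],
  [0.2,0,-16,7,0,0,0],
  [0.2,0,-18,12,0,0,0],
  [0.2,0,-18,16,0,0,0],
])

```text
clock: 16.85
eef_pos: [0.5078, -0.0134, 0.2328]
tcp_rot: [0.707, -0.01, 0.014, -0.707]
ft_force: [-0.1, -0.2, 0.0]
gripper_width: 0.0761
```

Request:
arm_command([
  [0.2,0,0,3,0,0,0],
  [0.2,0,0,7,0,0,0],
  [0.2,0,0,11,0,0,0],
  [0.2,0,0,14,0,0,0],
  [0.2,0,0,14,0,0,0],
  [0.2,0,0,14,0,0,0],
  [0.2,0,0,14,0,0,0],
  [0.2,0,0,14,0,0,0],
])

```text
clock: 17.65
eef_pos: [0.5117, 0.1246, 0.2297]
tcp_rot: [0.707, -0.012, 0.012, -0.707]
ft_force: [0.0, 0.4, -0.0]
gripper_width: 0.0759
```

```bash
python3 - <<'E'
from h import *
p,d=snap('top','t8.png'); m=meas(p,camera_info('top'))
a=np.radians(m['strip'][1])
c=np.array([.5022,-.1728]); dd=m['pin'][0]-c; t=np.radians(-1.44); print('in initial strip frame mm',1000*(dd@[np.cos(t),np.sin(t)]),1000*(dd@[-np.sin(t),np.cos(t)]))
print(get_obs()['eef_pos'],get_obs()['ft_force'])
big=cv2.resize(p[190:315,280:500,::-1],None,fx=3.6,fy=3.6,interpolation=cv2.INTER_NEAREST); cv2.imwrite('pics/z8.png',big)
E
```

```text
pin c [ 0.5025 -0.1735] mean [ 0.5021 -0.1734] size 46 149 ang -1.5 1112
strip c [ 0.5026 -0.1736] mean [ 0.4988 -0.171 ] size 55 256 ang -1.43 790
in initial strip frame mm 0.3517396535833654 -0.6919133201929794
[0.51169963 0.12470559 0.22970828] [-0.40848734  0.036996   -0.41284976]
```

View pics/t8.png

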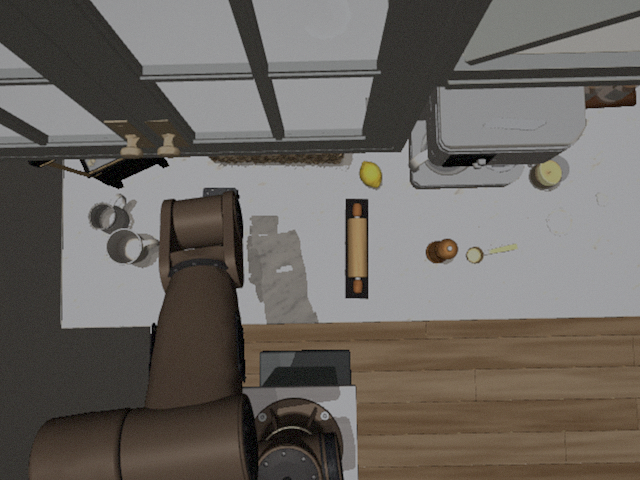

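View pics/z8.png

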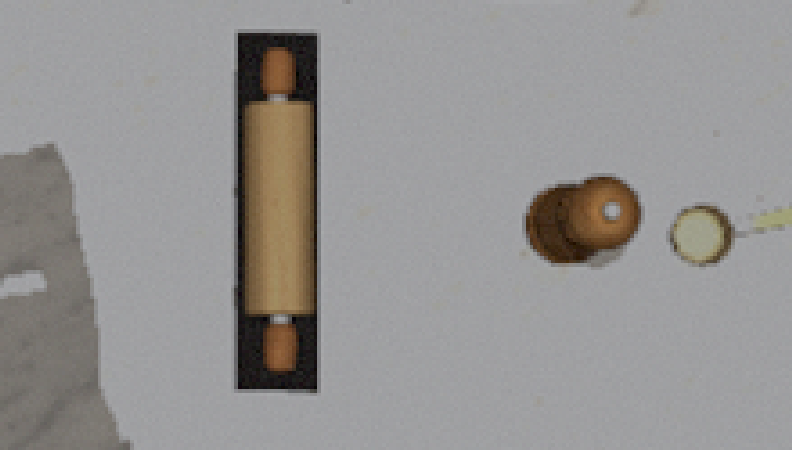

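The pin lies at (357,249), centred on the strip to within about 1 mm and parallel to it. The mug, mill and scoop haven't moved, and the hand is clear.

```bash
python3 -c "
from bench import *
print(close_job())"
```

```text
the job is handed in; nothing more can be done
None
```

The rolling pin now lies at rest along the middle of the strip, and I have handed the job in; it gives no verdict.

**How:** I kept the two fingertips on top of the barrel, pressing with about 5–8 N, and rolled the pin about 92 mm to the right in five strokes. That is a little over half a turn, so both rolling steps should have been passed in order. The roll angle comes from the distance travelled; I did not measure it directly.

**Final position:** in the last overhead picture the pin was within about 1 mm of the strip's centre, both across and along, and parallel to it within about 0.1°.

**Other checks:**
- **Fingertip height:** the fingertips never read lower than 50 mm above the worktop, so the grasp point stayed near 69 mm, against the 53 mm limit.
- **Clear of contact:** the hand was well away from everything, with the wrist force near zero.
- **Bystanders:** the mug, mill and scoop look unmoved in the first and last pictures; I judged this by eye and did not measure their positions again.
- **Time:** about 18 s of the 61 s allowed.

**Checks that failed or disagreed:**
- **Overhead measurement:** partway through, the overhead measurement failed because the arm hid the pin, so I used the wrist camera between strokes.
- **Wrist camera:** it agreed with the expected position within 2 mm. Its first automatic reading found nothing until I adjusted the colour threshold.
- **Trained network:** it did not report the strip, so I found the strip by colour. Its pin position was about 6 mm off my own.

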